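Set a die in its holder and float the clamp

ROBOT

A 6-joint arm with a two-finger parallel gripper is mounted at the origin on the work surface. World frame = base frame: x ahead of the robot, y to its left, z up, the work surface at z = 0. Lengths are in m, angles in rad, forces in N, time in s.
With the tool pointing down it reaches from about 0.225 to 0.875 m from the base axis. Payload 3.4 kg.
Tool frame: the origin (TCP) lies on the centre line of the jaws, within the pads' length; the fingertips stand 11 mm ahead of it and the grasp point (between the pads) lies 8 mm behind it; z points along the fingers, y is the line along which they close (so a half turn about z gives the same grasp; the last joint's range is limited). The gripper opens to 85 mm and grips with 20 to 120 N. Pads are 22 mm wide; open, the fingers measure 114 mm over their backs; the gripper's body (76 mm by 85 mm) begins 54 mm behind the grasp point. The pads swing forward as they close: fully open they stand 13 mm farther back than shut.
Start: joints at [0.989, 0.276, 1.505, -0, 1.361, -0.121], TCP at [0.256, 0.515, 0.242] pointing down, gripper open.
Joint ranges: [-2.89, 2.89], [-0.75, 2.08], [0.22, 2.7], [-1.18, 4.32], [0.11, 2.71], [-2.7, 2.7]. Speed limits (rad/s): [2.57, 2.57, 3.14, 3.14, 3.14, 3.14].

INTERFACE

Orientations are given as a unit quaternion [w, x, y, z].
In Python, from rig import manip, eyes, job gives the robot as it stands.
- The arm moves only by the tool drive_tool, never from a script. Its argument "rows" is a list of rows, each a list of 3 entries, a list of its own where there are three numbers: the turn, a rotation vector about the world's x, y, z in rad, then the shift along the world's x, y, z in cm, then the finger opening in cm, from 0 to 8.54. A call has 1 to 8 rows; each row shifts and turns the commanded pose from where the row before left it; what a row does not reach is not made up. A row lasts 1/8 s, in which the tool goes at most 62.5 mm and 10.7 degrees, less where a joint would pass 70% of its speed; a pose out of reach is approached as far as the arm can. A call is refused whole if a number of a shift passes 6.25 or a number of a turn 0.188, either way. A call with a gripper value outside its range is refused whole. The fingers move at their own pace and stop on an object; "force" is the grip in N (left out, the last holds). Time passes only in rows, so rows that do not move let the fingers close. It gives the time, the measured TCP pose, the force, the opening and the grip force at its end, in the units of the state.
- manip.get_state(): the state, without advancing time (a new reading comes with each control period).
- eyes.get_image(name): name is "scene" or "top" or "wrist"; returns the picture (480x640x3 uint8, red, green, blue); there is no depth.
- eyes.get_calibration(name): a dict with "camera_matrix" (3x3 intrinsics, pixels), "view" (4x4, takes a point from world to camera coordinates). Camera axes: x right, y up, looking along -z (the intrinsics and any distortion apply to the point x, -y, -z); pixel columns grow to the right and rows downward; lengths in m; the calibration is good to about 2 mm. The wrist camera is an equidistant fisheye: a pixel r from the principal point sees the ray r / f radians off the axis. A picture is of the moment at which its call begins: read the wrist's pose just before it. get_calibration takes no time and is no camera call; for the wrist camera it gives the pose at the moment of the call.
- job.sign_off(): hands the job in; it is judged then, once.
The state is a dict: "clock": time; "qpos": joint angles; "qd": joint speeds; "effort": joint torques, N m; "position": TCP position; "ee_rot": TCP orientation; "contact_force": force on the tool from outside, world axes, zero at the start; "moment": the same for the moment, N m; "width": finger opening in m; "gripper_force": force on a finger pad.
Only numpy, scipy, OpenCV 4.12 (cv2) and the standard library are available. Lean on these libraries where they do the work, as an engineer would, in place of code of your own. Each camera call takes 0.05 s, during which the arm holds its last target. There are 200 camera calls.

TASK

Take the long die out of the sloping rack and lower it, foot first and without dropping it, into the groove of the die holder, so that it stands upright on the groove's floor with its middle opposite the thumbscrew, and let go of it. Then turn the thumbscrew clockwise until it seats, and back it off a quarter turn so that the die can float when it is lined up with the punch. Finish with the thumbscrew still held in the gripper at that setting, so that the lock nut can be run down, and leave everything else on the bench where it is.

Things in the scene. Friction and masses are not known exactly. Their poses are not given: they have to be found in the camera images.
- die: The long die: slim steel bar 12 mm thick (x), 100 mm long (y), 60 mm tall (z), about 0.5 kg; a V 8 mm wide, 6 mm deep along its upper long edge, a plain square foot. Origin: centre of the foot. It starts leaning in the rack, 30 degrees from upright, its z up the slope; pinch its thickness at the middle of its upper edge, where the board behind is cut away. Both ways round are the same.
- die_rack: Fixed rack of dark folded sheet, base 110 x 210 mm, 85 mm high, origin at the centre of its underside. The dies lean towards its -x on a toe strip 45 mm above the bench with a 7 mm lip in front; feet near x = 30 mm, the long die near y = -40 mm, the short one near y = +60 mm. The sloping board is cut away from 15 mm above the feet upwards, for y from -72 to -8 mm.
- die_holder: Fixed dark steel holder, base 185 x 200 mm, 12 mm thick, block top 45 mm above the bench, origin on the bench. In its axes: the groove runs along y, from y = -82 to 82 mm, with a fixed wall whose face is at x = 40 mm; the thumbscrew's axis is at x = -60 mm, y = 0.
- groove (a point): Point on the groove's floor, 20 mm above the bench (groove 25 mm deep), opposite the middle of the jaw, at x = 33 mm, y = 0 in the holder, axes as the holder's. Wall and jaw have 4 mm 45-degree lead-ins at the top. A die standing here reaches 80 mm above the bench.
- clamp_jaw (a joint): Travel in m of the moving jaw (80 mm long, centred on y = 0), driven by the screw at 0.8 mm per radian; its face is at x = 24.5 mm + this value in the holder. The groove is thus 13.7 to 14.7 mm wide at the start and 12.3 mm when the screw is seated.
- clamp_screw (a joint): Turn of the thumbscrew in rad, growing clockwise seen from above (tightening). 0 = fully slack, 4.0 = seated at a hard stop; starts between 1.0 and 2.2. A quarter turn is 1.57. It turns against a steady friction of 0.1 N m, stays where it is left and does not rise or sink; the stop is felt as a sharp rise of torque.
- wing (a point): Point on the thumbscrew's upright axis, 88 mm above the bench, the height to grip. The head is a flat upright steel wing 10 mm thick (y of this frame), 50 to 61 mm long (x), from 67 to 95 mm above the bench, turning with the screw. Below it a hub, 22 mm across, and a hexagon lock nut, 28 mm over its corners, up to 61 mm, which turns along and is left alone.
- short_die: Bystander: a die of the same section only 40 mm long, leaning in the same rack beside the long one. Origin as for the long die.
- bent_bracket: Bystander: bent aluminium bracket 60 mm wide, 45 mm high, origin under its middle, standing between rack and holder.
- hex_key: Bystander: L-shaped dark hex key, 100 x 30 mm, 8 mm thick, lying between rack and holder, origin at the middle of its long arm.
- tape_measure: Bystander: black tape measure, 62 x 34 x 58 mm, origin under its middle.
- try_square: Bystander: steel try square lying flat, stock 100 mm, blade 150 mm, origin under the middle of the stock.
- mallet: Bystander: mallet with wooden handle, 260 mm long, lying.
- marking_can: Bystander: bare aluminium can with a white cap, 52 mm across, 110 mm high, origin under its middle.
Things that resemble listed ones, but are neither listed nor needed, are in the scene too. Leave any orange or purple look-alike of the die alone.

How it is judged:
By the outcome, as a careful person would: the job done as asked, in the order asked, and still so for the second after the job is handed in, while the arm keeps its last pose, push and grip.
It also fails if it takes over 64 s, if anything falls off the work surface, if the arm or the gripper's body presses on something with over 40 N, if the wrist force passes 120 N, or if a joint passes its speed limit or range.

## Working session

There is one attempt and no reset: what is moved stays moved. The work goes in short steps, Python scripts to look and compute and a tool call to move; the robot and the scene stay as the last step left them, time stands still between calls to the robot, and variables do not carry over. Pictures are saved under pics/ and viewed, at most 10 in all, crops included, and the job is handed in when it is done.

Besides the shell and the picture viewer there is one more tool, called after "Request:" by a JSON object that holds its "api" and its "payload", one argument or row to a line. drive_tool: Moves the arm, as the interface text tells. Its arguments: {"type":"object","properties":{"rows":{"type":"array"},"force":{"type":"number"}},"required":["rows"]}

```bash
ls; mkdir -p pics; python3 - <<'E'
from rig import manip,eyes,job
import cv2,numpy as np
for n in ("scene","top"):
    im=eyes.get_image(n); cv2.imwrite(f"pics/{n}0.png",im[:,:,::-1])
    c=eyes.get_calibration(n); print(n,{k:np.round(v,4).tolist() if not isinstance(v,(str,dict)) else v for k,v in c.items()})
s=manip.get_state();print(s)
E
```

```text
pics
scene {'camera_matrix': [[503.1087, 0.0, 324.0427], [0.0, 503.1087, 238.4851], [0.0, 0.0, 1.0]], 'view': [[0.5178, 0.8551, -0.0236, -0.2477], [-0.4584, 0.3007, 0.8363, 0.1767], [0.7223, -0.4223, 0.5477, -1.5072], [0.0, 0.0, 0.0, 1.0]]}
top {'camera_matrix': [[479.9627, 0.0, 321.3907], [0.0, 479.9627, 240.6851], [0.0, 0.0, 1.0]], 'view': [[-0.0211, -0.9998, 0.0028, -0.0184], [0.9884, -0.0205, 0.1506, -0.5436], [-0.1505, 0.0059, 0.9886, -1.0912], [0.0, 0.0, 0.0, 1.0]]}
{'clock': 0.1, 'qpos': array([ 9.88980415e-01,  2.76546778e-01,  1.50601324e+00,  1.98689304e-05,
        1.36071764e+00, -1.20999897e-01]), 'qd': array([-0.00097697,  0.00088457, -0.00239454, -0.00066119, -0.00060702,
       -0.0009299 ]), 'effort': array([ 2.58665161e-03, -4.17699015e+01, -2.46405101e+01,  2.26844736e-05,
        5.73290090e-03,  1.26006930e-05]), 'position': array([0.25543476, 0.51463577, 0.24151496]), 'ee_rot': array([-2.99127696e-04,  2.28376712e-01,  9.73572477e-01, -7.87674727e-04]), 'contact_force': array([ 0.27293214, -0.67396777, -0.12043783]), 'moment': array([ 0.07066433, -0.02538366, -0.03165767]), 'gripper_force': 0.0, 'width': 0.08562133658140983}
```

View pics/top0.png

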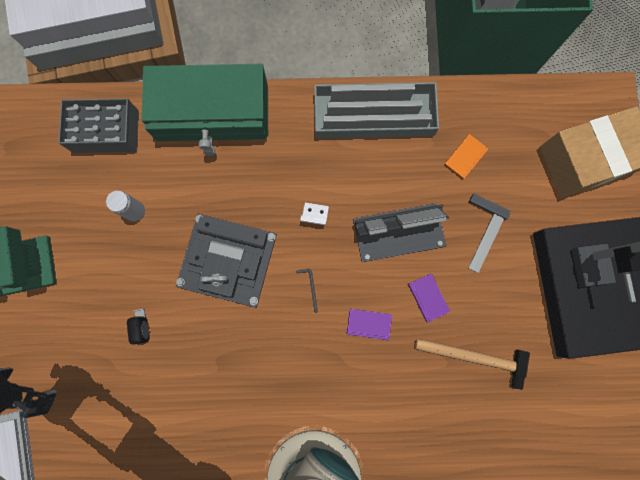

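View pics/scene0.png

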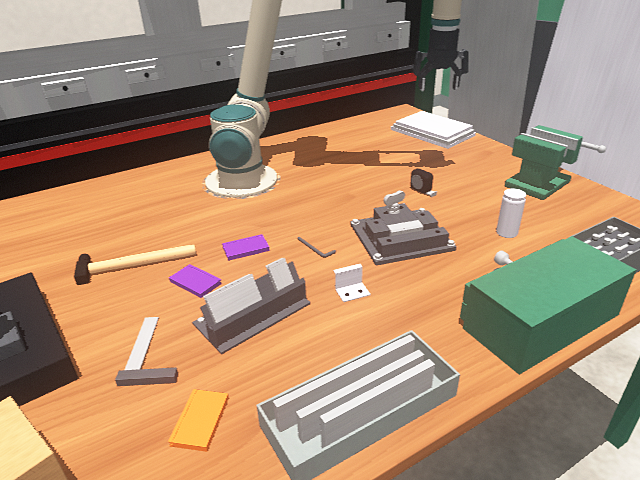

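The top view shows the rack at about (400,232), with the long die at (423,216) and the short die at (375,225). The holder is at (227,260) with its wing at (214,280).

Things that could be taken for the die, by top-view pixel:
- short die (375,225)
- bars in the grey tray (375,90–120)
- orange block (467,157)
- purple blocks (370,324) and (429,297)
- try-square blade (490,243)

I choose the long bar in the sloping rack at (423,216).

```bash
python3 - <<'E'
import cv2,numpy as np
t=cv2.imread("pics/top0.png");s=cv2.imread("pics/scene0.png")
a=cv2.resize(t[195:270,345:455],(400,273),interpolation=cv2.INTER_CUBIC)   # x3.636
b=cv2.resize(t[205:315,170:285],(400,383),interpolation=cv2.INTER_CUBIC)   # x3.478
c=cv2.resize(s[250:355,185:315],(400,323),interpolation=cv2.INTER_CUBIC)   # 3.077
d=cv2.resize(s[180:270,340:465],(400,270),interpolation=cv2.INTER_CUBIC)  # 3.2
o=np.zeros((600,800,3),np.uint8)
o[:273,:400]=a;o[:270,400:]=d;o[275:598,:400]=c;o[275:600,400:]=cv2.resize(b,(400,383))[:325]
cv2.imwrite("pics/crop1.png",o)
E
```

```text
(no output)
```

View pics/crop1.png

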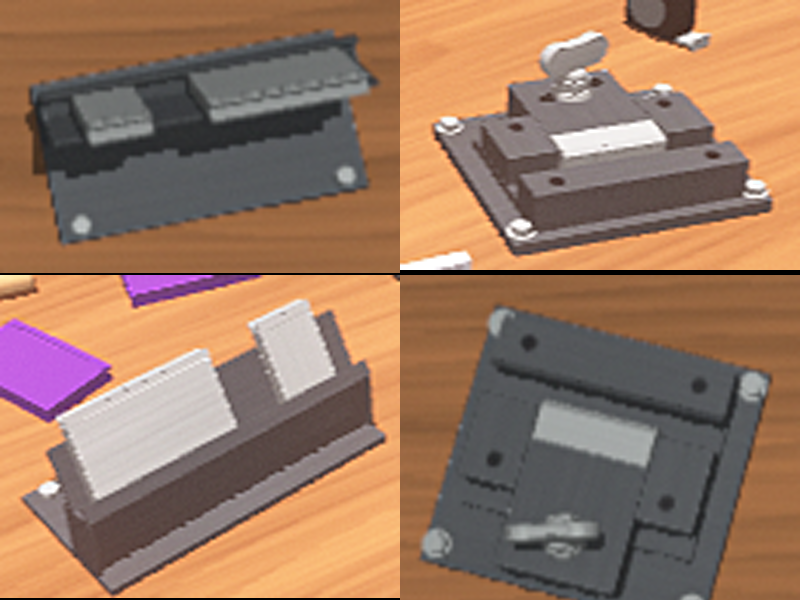

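The crop confirms the choice: the long grey die leans towards the robot on the right (-y) side of the rack. Its upper edge runs from (205,108) to (368,85) in the top crop and from (60,420) to (207,350) in the scene crop. The holder's wall is on the far side, its light jaw is at (595,430), and the wing is at (553,532).

```bash
cat > h.py <<'E'
from rig import manip,eyes,job
import cv2,numpy as np
from scipy.optimize import least_squares
from scipy.spatial.transform import Rotation as R
def proj(c,P):
    V=c["view"];K=c["camera_matrix"];p=np.asarray(P)@V[:3,:3].T+V[:3,3]
    p=p*[1,-1,-1]
    return (p[:,:2]/p[:,2:])@K[:2,:2].T+K[:2,2]
def wproj(c,P):
    V=c["view"];K=c["camera_matrix"];p=np.asarray(P)@V[:3,:3].T+V[:3,3]
    p=p*[1,-1,-1];r=np.hypot(p[:,0],p[:,1]);th=np.arctan2(r,p[:,2])
    return (p[:,:2]/r[:,None]*th[:,None])@K[:2,:2].T+K[:2,2]
E
python3 - <<'E'
from h import *
T=eyes.get_calibration("top");S=eyes.get_calibration("scene")
ta=lambda p:np.array(p)/3.636+[345,195]
tb=lambda p:(np.array(p)-[400,275])/3.478+[170,205]
sc=lambda p:(np.array(p)-[0,275])/3.077+[185,250]
sd=lambda p:(np.array(p)-[400,0])/3.2+[340,180]
# holder base
L=np.array([[.0925,.1],[.0925,-.1],[-.0925,.1]])
def H(q,xy,z): c,s=np.cos(q[2]),np.sin(q[2]);xy=np.asarray(xy);return np.c_[q[0]+c*xy[:,0]-s*xy[:,1],q[1]+s*xy[:,0]+c*xy[:,1],np.full(len(xy),z)]
ht=tb([(497,308),(768,375),(422,557)]);hs=sd([(770,205),(513,248),(435,128)])
Ls=np.array([[.0925,.1],[.0925,-.1],[-.0925,-.1]])
f=lambda q:np.r_[(proj(T,H(q,L,.012))-ht).ravel(),(proj(S,H(q,Ls,.012))-hs).ravel()]
r=least_squares(f,[.5,.2,-.25]);print("holder",r.x,np.round(r.fun,1))
q=r.x;print("groove",H(q,[[.033,0]],.02),"wing",H(q,[[-.06,0]],.088))
# die: outer(+x) face local corners x=.006; top edge z=.06
def D(q,P): return R.from_euler('ZY',[q[3],-np.pi/6]).apply(P)+q[:3]
dt=ta([(205,108),(368,85),(212,122),(370,97)]);Pt=[[.006,.05,.06],[.006,-.05,.06],[-.006,.05,.06],[-.006,-.05,.06]]
ds=sc([(60,420),(207,350)]);Ps=[[.006,-.05,.06],[.006,.05,.06]]
f=lambda q:np.r_[(proj(T,D(q,Pt))-dt).ravel(),(proj(S,D(q,Ps))-ds).ravel()]
r=least_squares(f,[.6,-.2,.05,.15]);print("die",r.x,np.round(r.fun,1));q=r.x
print("top mid",D(q,[[0,0,.06]]),"grasp",D(q,[[0,0,.05]]))
print(eyes.get_calibration("wrist"))
E
```

```text
holder [ 0.50413205  0.20134284 -0.27765824] [-0.9 -0.8  0.2  0.5 -2.   1.1  0.3  1.3 -0.7  2.7 -1.5 -0.5]
groove [[0.53586815 0.1922974  0.02      ]] wing [[0.44643005 0.2177891  0.088     ]]
die [ 0.60027856 -0.25910223  0.0401027   0.13472866] [ 0.9 -0.6 -0.5 -1.  -0.6  0.5 -0.8  0.7 -0.3 -0.3 -0.6  0.3]
top mid [[ 0.57055043 -0.26313187  0.09206422]] grasp [[ 0.57550512 -0.26246026  0.08340397]]
{'camera_matrix': array([[371.64829954,   0.        , 313.96871801],
       [  0.        , 371.64829954, 239.81465197],
       [  0.        ,   0.        ,   1.        ]]), 'view': array([[ 0.44402951,  0.89600802, -0.00272281, -0.57319011],
       [-0.84790687,  0.41920611, -0.3245307 ,  0.04351032],
       [-0.28964069,  0.14640989,  0.94587124, -0.38135649],
       [ 0.        ,  0.        ,  0.        ,  1.        ]])}
```

```bash
cat >> h.py <<'E'
def pose():
    s=manip.get_state();q=s["ee_rot"];return s["position"],R.from_quat([q[1],q[2],q[3],q[0]])
def tool(z,y):
    z=np.array(z,float);y=np.array(y,float);z/=np.linalg.norm(z);y-=z*(y@z);y/=np.linalg.norm(y)
    return R.from_matrix(np.c_[np.cross(y,z),y,z])
def plan(p,Rt):
    p0,R0=pose();rv=(Rt*R0.inv()).as_rotvec();d=(np.array(p)-p0)*100
    print("total turn",np.round(rv,3),"shift cm",np.round(d,2),"min rows",np.ceil(max(np.linalg.norm(rv)/.186,np.linalg.norm(d)/6.2)))
def dieR(psi,t=-np.pi/6): return R.from_euler('ZY',[psi,t])
E
python3 - <<'E'
from h import *
D=dieR(.135);Rt=tool(D.apply([0,0,-1]),D.apply([1,0,0]))
foot=np.array([.600,-.259,.040])
plan(foot+D.apply([0,0,.150]),Rt)
E
```

```text
total turn [ 0.318 -0.444 -0.952] shift cm [ 27.02 -78.37  -7.16] min rows 14.0
```

Request:
{"api": "drive_tool", "payload": {
  "rows": [
    [[0.02, -0.028, -0.06], [1.7, -4.9, 0], 8.5],
    [[0.02, -0.028, -0.06], [1.7, -4.9, 0], 8.5],
    [[0.02, -0.028, -0.06], [1.7, -4.9, 0], 8.5],
    [[0.02, -0.028, -0.06], [1.7, -4.9, 0], 8.5],
    [[0.02, -0.028, -0.06], [1.7, -4.9, 0], 8.5],
    [[0.02, -0.028, -0.06], [1.7, -4.9, 0], 8.5],
    [[0.02, -0.028, -0.06], [1.7, -4.9, 0], 8.5],
    [[0.02, -0.028, -0.06], [1.7, -4.9, 0], 8.5]
  ]
}}

```text
clock: 1.1
position: [0.3916, 0.1216, 0.2423]
ee_rot: [0.09, 0.451, 0.882, 0.103]
contact_force: [1.5, 0.4, -0.0]
width: 0.0855
gripper_force: 0.0
```

Request:
{"api": "drive_tool", "payload": {
  "rows": [
    [[0.02, -0.028, -0.06], [1.7, -4.9, -1], 6],
    [[0.02, -0.028, -0.06], [1.7, -4.9, -1], 6],
    [[0.02, -0.028, -0.06], [1.7, -4.9, -1], 6],
    [[0.02, -0.028, -0.06], [1.7, -4.9, -1], 6],
    [[0.02, -0.028, -0.06], [1.7, -4.9, -1], 6],
    [[0.02, -0.028, -0.06], [1.7, -4.9, -1], 6],
    [[0.02, -0.028, -0.06], [1.7, -4.9, -1], 6],
    [[0, 0, 0], [1.7, -4.9, 0], 6]
  ]
}}

```text
clock: 2.1
position: [0.5266, -0.2696, 0.1705]
ee_rot: [0.161, 0.618, 0.747, 0.186]
contact_force: [-0.0, 0.2, 0.6]
width: 0.06
gripper_force: 0.0
```

Request:
{"api": "drive_tool", "payload": {
  "rows": [
    [[0, 0, 0], [0, 0, 0], 4],
    [[0, 0, 0], [0, 0, 0], 4]
  ]
}}

```text
clock: 2.35
position: [0.527, -0.2683, 0.1715]
ee_rot: [0.161, 0.617, 0.747, 0.186]
contact_force: [-0.1, 0.4, -0.1]
width: 0.0399
gripper_force: 0.0
```

```bash
python3 - <<'E'
from h import *
D=dieR(.135);Rt=tool(D.apply([0,0,-1]),D.apply([1,0,0]))
foot=np.array([.600,-.259,.040])
plan(foot+D.apply([0,0,.150]),Rt)
c=eyes.get_calibration("wrist");im=eyes.get_image("wrist")
np.savez("w1.npz",**c)
P=foot+D.apply([[0,0,.06],[.006,.05,.06],[.006,-.05,.06],[-.006,.05,.06],[-.006,-.05,.06]])
print(wproj(c,P).round(1))
cv2.imwrite("pics/w1.png",im[:,:,::-1])
E
```

```text
total turn [ 0.016 -0.024 -0.052] shift cm [-0.13 -0.08 -0.16] min rows 1.0
[[314.  252.1]
 [328.3 174.9]
 [318.9 320.2]
 [308.5 173.8]
 [301.6 319.2]]
```

View pics/w1.png

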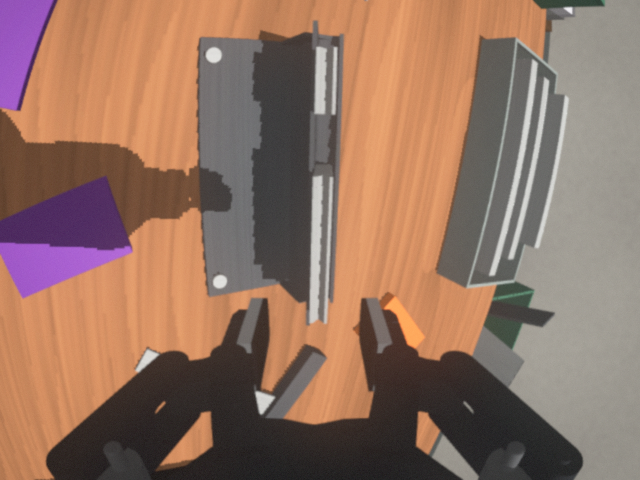

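The wrist view shows the long die's upper edge running from about (322,176) to (317,323). The short die is at (325,75) and the board's cut-away sits beside the long die's middle. The prediction is off by a few pixels, so I'll refine it.

```bash
python3 - <<'E'
from h import *
im=cv2.imread("pics/w1.png",0)
for r in (190,230,270,310): print(r,300,im[r,300:345].tolist())
for c in (315,320): print(c,"top",168,im[168:184,c].tolist(),"bot",314,im[314:330,c].tolist())
E
```

```text
190 300 [66, 60, 63, 64, 66, 63, 66, 64, 70, 68, 72, 94, 147, 184, 199, 203, 202, 203, 202, 207, 205, 196, 163, 126, 111, 110, 109, 114, 135, 174, 195, 189, 151, 105, 92, 104, 110, 116, 133, 156, 166, 170, 168, 167, 165]
230 300 [65, 65, 64, 66, 66, 66, 71, 67, 68, 70, 87, 137, 181, 201, 205, 204, 203, 205, 208, 207, 193, 150, 117, 110, 110, 110, 117, 148, 191, 198, 172, 127, 96, 101, 111, 111, 128, 152, 156, 158, 162, 163, 163, 164, 164]
270 300 [71, 68, 68, 68, 69, 72, 67, 69, 71, 89, 139, 186, 202, 203, 204, 205, 205, 209, 207, 191, 144, 114, 109, 112, 115, 137, 170, 194, 185, 132, 96, 101, 110, 114, 130, 148, 161, 167, 167, 170, 169, 169, 168, 168, 168]
310 300 [158, 155, 156, 151, 146, 134, 115, 103, 108, 143, 186, 201, 204, 207, 204, 206, 203, 183, 133, 109, 109, 109, 112, 127, 168, 193, 194, 179, 159, 156, 163, 164, 166, 166, 168, 169, 170, 168, 169, 166, 170, 167, 170, 171, 173]
315 top 168 [94, 93, 95, 99, 98, 100, 103, 115, 148, 184, 199, 201, 200, 199, 202, 202] bot 314 [204, 204, 204, 204, 203, 199, 188, 173, 165, 161, 158, 158, 160, 158, 155, 159]
320 top 168 [101, 99, 101, 99, 101, 101, 107, 139, 188, 205, 207, 204, 205, 205, 205, 206] bot 314 [109, 110, 108, 108, 110, 115, 125, 142, 149, 153, 151, 151, 154, 154, 153, 153]
```

```bash
python3 - <<'E'
from h import *
c=np.load("w1.npz")
ms=np.array([[332.9,175.5],[326.9,321.5],[312.4,175.5],[308,321.5]])
P=[[.006,.05,.06],[.006,-.05,.06],[-.006,.05,.06],[-.006,-.05,.06]]
f=lambda q:(wproj(c,dieR(q[3]).apply(P)+q[:3])-ms).ravel()
r=least_squares(lambda q:np.r_[f(q),(q[2]-.043)*300],[.6,-.259,.04,.135]);print(r.x,r.fun.round(1))
q=r.x
D=dieR(q[3]);Rt=tool(D.apply([0,0,-1]),D.apply([1,0,0]))
plan(q[:3]+D.apply([0,0,.10]),Rt); plan(q[:3]+D.apply([0,0,.042]),Rt)
print(D.apply([0,0,1]))
E
```

```text
[ 0.6019416  -0.25795194  0.04401703  0.16365221] [-0.2  0.3 -0.7  0.3  0.1 -0.3  0.8 -0.3  0.3]
total turn [ 0.017 -0.024 -0.024] shift cm [ 2.57  0.15 -4.11] min rows 1.0
total turn [ 0.017 -0.024 -0.024] shift cm [ 5.43  0.62 -9.13] min rows 2.0
[-0.49331942 -0.08146135  0.8660254 ]
```

Request:
{"api": "drive_tool", "payload": {
  "rows": [
    [[0.009, -0.012, -0.012], [0.8, 0, -1.4], 4],
    [[0.008, -0.012, -0.012], [0.8, 0.1, -1.4], 4],
    [[0, 0, 0], [0.9, 0.05, -1.3], 4],
    [[0, 0, 0], [0, 0, 0], 4],
    [[0, 0, 0], [0.7, 0.12, -1.25], 4],
    [[0, 0, 0], [0.7, 0.12, -1.25], 4],
    [[0, 0, 0], [0.7, 0.12, -1.25], 4],
    [[0, 0, 0], [0.75, 0.11, -1.25], 4]
  ]
}}

```text
clock: 3.4
position: [0.5816, -0.2626, 0.0802]
ee_rot: [0.168, 0.625, 0.736, 0.197]
contact_force: [-0.1, -0.3, 0.9]
width: 0.0402
gripper_force: 0.0
```

Request:
{"api": "drive_tool", "payload": {
  "rows": [
    [[0, 0, 0], [0, 0, 0], 4],
    [[0, 0, 0], [0, 0, 0], 4]
  ]
}}

```text
clock: 3.65
position: [0.5813, -0.2628, 0.0812]
ee_rot: [0.169, 0.625, 0.736, 0.197]
contact_force: [0.7, -0.8, 0.6]
width: 0.0402
gripper_force: 0.0
```

```bash
python3 - <<'E'
from h import *
q=[ 0.6019416 , -0.25795194 , 0.04401703 , 0.16365221]
D=dieR(q[3]);Rt=tool(D.apply([0,0,-1]),D.apply([1,0,0]))
plan(q[:3]+D.apply([0,0,.042]),Rt)
c=eyes.get_calibration("wrist");im=eyes.get_image("wrist");np.savez("w2.npz",**c)
cv2.imwrite("pics/w2.png",im[:,:,::-1])
E
```

```text
total turn [0.001 0.002 0.001] shift cm [-0.01  0.14 -0.08] min rows 1.0
```

View pics/w2.png

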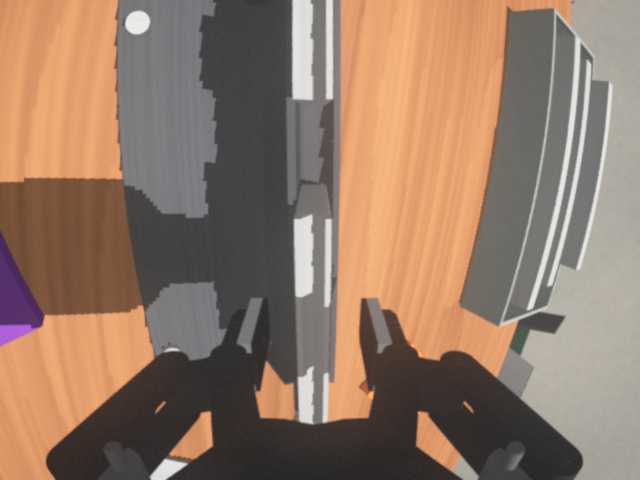

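The die sits centred between the fingers at about (314,330), so I'll grip it and check the pinch before lifting.

Request:
{"api": "drive_tool", "payload": {
  "rows": [
    [[0, 0, 0], [0, 0.14, -0.08], 2],
    [[0, 0, 0], [0, 0, 0], 1.6],
    [[0, 0, 0], [0, 0, 0], 1.3],
    [[0, 0, 0], [0, 0, 0], 0.8],
    [[0, 0, 0], [0, 0, 0], 0.8],
    [[0, 0, 0], [0, 0, 0], 0.8]
  ],
  "force": 70
}}

```text
clock: 4.45
position: [0.581, -0.2615, 0.0808]
ee_rot: [0.169, 0.625, 0.736, 0.197]
contact_force: [-5.3, 0.0, 5.1]
width: 0.011
gripper_force: 69.1
```

```bash
python3 - <<'E'
from h import *
s=manip.get_state();print(s["moment"],s["contact_force"])
c=eyes.get_calibration("wrist");im=eyes.get_image("wrist");np.savez("w3.npz",**c);cv2.imwrite("pics/w3.png",im[:,:,::-1])
plan([.58,-.26,.08],pose()[1])
E
```

```text
[-0.053706    0.54603462  0.03573533] [-5.25341431  0.00703966  5.09911139]
total turn [0. 0. 0.] shift cm [-0.1   0.15 -0.08] min rows 1.0
```

Request:
{"api": "drive_tool", "payload": {
  "rows": [
    [[0, 0, 0], [-0.15, -0.02, 0.26], 0.8],
    [[0, 0, 0], [-0.5, -0.08, 0.87], 0.8],
    [[0, 0, 0], [-0.5, -0.08, 0.87], 0.8],
    [[0, 0, 0], [-0.8, 0, 1.5], 0.8],
    [[0, 0, 0], [-1, 0, 2], 0.8],
    [[0, 0, 0], [-1, 0, 2.5], 0.8],
    [[0, 0, 0], [0, 0, 3], 0.8],
    [[0, 0, 0], [0, 0, 2], 0.8]
  ]
}}

```text
clock: 5.5
position: [0.5401, -0.2631, 0.2117]
ee_rot: [0.168, 0.625, 0.736, 0.196]
contact_force: [0.0, 0.1, -4.7]
width: 0.0111
gripper_force: 69.4
```

```bash
python3 - <<'E'
from h import *
s=manip.get_state();print(s["moment"],s["contact_force"])
psi=-.278
g=np.array([.536,.192,.02])
Rt=tool([0,0,-1],[np.cos(psi),np.sin(psi),0])
plan(g+[-.04,0.012,.18],Rt)
E
```

```text
[-0.14036656  0.6296621  -0.03510114] [ 0.01478501  0.10704259 -4.72853946]
total turn [ 0.033  0.526 -0.431] shift cm [-4.41 46.71 -1.17] min rows 8.0
```

Request:
{"api": "drive_tool", "payload": {
  "rows": [
    [[0.003, 0.053, -0.043], [-0.4, 4.7, 0], 0.8],
    [[0.003, 0.053, -0.043], [-0.4, 4.7, 0], 0.8],
    [[0.003, 0.053, -0.043], [-0.4, 4.7, 0], 0.8],
    [[0.003, 0.053, -0.043], [-0.4, 4.7, 0], 0.8],
    [[0.003, 0.053, -0.043], [-0.4, 4.7, 0], 0.8],
    [[0.003, 0.053, -0.043], [-0.4, 4.7, 0], 0.8],
    [[0.003, 0.053, -0.043], [-0.4, 4.7, 0], 0.8],
    [[0.003, 0.053, -0.043], [-0.4, 4.7, 0], 0.8]
  ]
}}

```text
clock: 6.5
position: [0.5079, 0.1137, 0.2107]
ee_rot: [0.034, 0.771, 0.635, 0.038]
contact_force: [1.2, -0.1, -4.6]
width: 0.011
gripper_force: 69.1
```

Request:
{"api": "drive_tool", "payload": {
  "rows": [
    [[0.003, 0.053, -0.043], [1.4, 4, 0], 0.8],
    [[0.003, 0.052, -0.043], [1.4, 3, 0], 0.8],
    [[0, 0, 0], [0, 0, 0], 0.8],
    [[0, 0, 0], [0, 0, 0], 0.8]
  ]
}}

```text
clock: 7.0
position: [0.5365, 0.1819, 0.2101]
ee_rot: [0.0, 0.798, 0.603, -0.002]
contact_force: [-0.7, 0.0, -5.0]
width: 0.0107
gripper_force: 69.3
```

```bash
python3 - <<'E'
from h import *
s=manip.get_state();print(s["moment"],s["contact_force"])
psi=-.278
Rt=tool([0,0,-1],[np.cos(psi),np.sin(psi),0])
plan([.536,.192,.2],Rt)
c=eyes.get_calibration("wrist");im=eyes.get_image("wrist");np.savez("w4.npz",**c,p=pose()[0],R=pose()[1].as_matrix());cv2.imwrite("pics/w4.png",im[:,:,::-1])
E
```

```text
[-0.00343154  0.04550328  0.06283381] [-0.73772745  0.00629892 -4.99871088]
total turn [ 0.003 -0.003 -0.001] shift cm [-0.05  1.01 -1.01] min rows 1.0
```

View pics/w4.png

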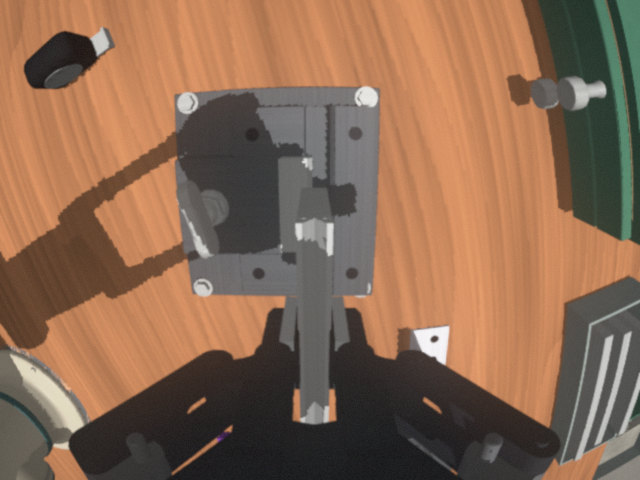

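The wrist view shows the die in hand, with its far end at (314,217). The holder below has base corners near (176,96), (380,88), (372,295) and (193,296), the wing at (198,218), and the groove near x = 320. I'll zoom in on the groove.

```bash
python3 - <<'E'
import cv2,numpy as np
im=cv2.imread("pics/w4.png")[80:305,165:395]
im=(255*(im/255.)**.5).astype(np.uint8)
cv2.imwrite("pics/c4.png",cv2.resize(im,None,fx=2.6,fy=2.6,interpolation=cv2.INTER_CUBIC))
E
```

```text
(no output)
```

View pics/c4.png

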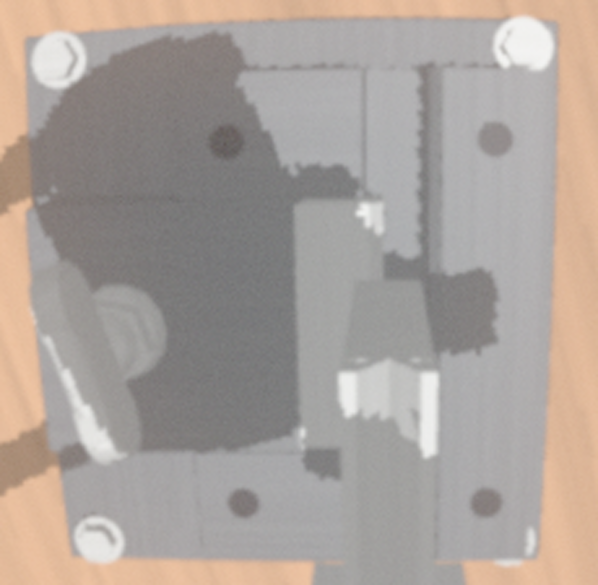

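```bash
cat > fit4.py <<'E'
from h import *
c=np.load("w4.npz");u=lambda p:np.array(p)/2.6+[165,80]
def H(q,P): return R.from_euler('z',q[2]).apply(P)+[q[0],q[1],0]
P=[[-.0925,.1,.012],[.0925,.1,.012],[.0925,-.1,.012],[-.0925,-.1,.012],[.044,.082,.045]]
m=u([(25,37),(556,20),(543,560),(73,558),(441,68)])
f=lambda q:np.r_[(wproj(c,H(q,P))-m).ravel(),(wproj(c,H(q,[[0,.04,.045],[0,-.04,.045]]))-u([(297,200),(300,450)]))[:,1], ]
r=least_squares(f,[.504,.201,-.278],loss='soft_l1');print("holder",r.x.round(4),f(r.x).round(1));q=r.x
print("groove",H(q,[[.033,0,.02]]),"wing",H(q,[[-.06,0,.088]]))
Rt=R.from_matrix(c["R"]);p=c["p"]
# die in tool axes: die x=tool y, die z=-tool z, die y = far = -/+ tool x
sgn=1 if Rt.apply([1,0,0])[1]>0 else -1
def d(k,P):  # k: along far, across(y), height offset, pitch, yaw
    P=np.array(P);B=Rt.as_matrix()@np.c_[[0,1,0],[sgn,0,0],[0,0,-1]]
    return R.from_matrix(B).apply(R.from_euler('xz',[k[3],k[4]]).apply(P-[0,0,.042])+[k[1],k[0],k[2]])+p
Pd=[[-.006,.05,.06],[.006,.05,.06],[-.006,.05,0],[.006,.05,0]]
md=u([(338,373),(438,373),(357,281),(421,281)])
g=lambda k:np.r_[(wproj(c,d(k,Pd))-md).ravel(),(k[2]*200),k[3]*20,k[4]*20]
r=least_squares(g,np.zeros(5));print("die along,across,h,pitch,yaw",r.x.round(4),r.fun.round(1))
ft=d(r.x,[[0,0,0]])[0];print("foot",ft,"delta foot->groove cm",(H(q,[[.033,0,.02]])[0]-ft)*100)
psi=q[2];plan(p+H(q,[[.033,0,.02]])[0]-ft,tool([0,0,-1],[np.cos(psi),np.sin(psi),0]))
a=wproj(c,H(q,[[.040,.082,.041],[.0245,.04,.02],[.0215,.04,.045]]));print((a-[165,80])*2.6)
E
python3 fit4.py
```

```text
holder [ 0.5072  0.1993 -0.2708] [ 0.2 -0.   2.6  0.  -0.3  0.1  0.4  0.  -7.3 -0.4  1.8 -0.8]
groove [[0.53900418 0.19048386 0.02      ]] wing [[0.44939292 0.21535999 0.088     ]]
die along,across,h,pitch,yaw [-0.0003  0.0008  0.0009 -0.005   0.0012] [ 0.5  0.  -0.1  0.  -0.7 -0.   0.1 -0.   0.2 -0.1  0. ]
foot [0.5369123  0.18086863 0.16915827] delta foot->groove cm [  0.20918829   0.96152301 -14.91582652]
total turn [ 0.003 -0.003  0.007] shift cm [  0.21   0.96 -14.92] min rows 3.0
[[408.37153556  67.20090461]
 [360.77874356 194.86744347]
 [348.61696005 203.62382111]]
```

```bash
python3 - <<'E'
from h import *
im=cv2.imread("pics/w4.png",0)
for r in (112,120,130,140,150): print(r,"c300",im[r,300:345].tolist())
for r in (160,164,168,172): print(r,"c274",im[r,274:345].tolist())
print("col 322 r98",im[98:116,322].tolist(), "col 340",im[98:116,340].tolist(),"col 290 r150",im[150:166,290].tolist(),"col 290 r245",im[245:262,290].tolist(),sep="\n")
c=np.load("w4.npz")
def H(q,P): return R.from_euler('z',q[2]).apply(P)+[q[0],q[1],0]
q=[.5072,.1993,-.2708]
for n,P in dict(walltop=[.044,.06,.045],wallch=[.04,.06,.041],wallbot=[.04,.06,.02],jawtop=[.0218,.036,.045],jawch=[.0258,.036,.041],jawbot=[.0258,.036,.02],wing=[-.06,0,.095],hub=[-.06,0,.067],nut=[-.06,0,.061],hole=[0,0,.045]).items(): print(n,wproj(c,H(q,[P])).round(1))
E
```

```text
112 c300 [123, 119, 125, 118, 100, 99, 120, 124, 125, 125, 125, 124, 126, 120, 123, 121, 124, 125, 123, 126, 126, 127, 124, 126, 125, 118, 99, 81, 70, 72, 80, 88, 88, 92, 94, 111, 122, 127, 128, 125, 125, 125, 126, 127, 124]
120 c300 [125, 123, 123, 114, 103, 100, 121, 128, 126, 124, 124, 125, 123, 125, 123, 122, 125, 125, 123, 123, 125, 126, 125, 124, 126, 117, 111, 87, 69, 71, 79, 87, 91, 89, 95, 111, 121, 127, 124, 124, 122, 122, 125, 127, 125]
130 c300 [119, 121, 119, 114, 97, 95, 118, 125, 123, 124, 122, 123, 121, 122, 122, 122, 124, 124, 123, 123, 124, 125, 121, 121, 118, 100, 80, 67, 68, 71, 79, 87, 89, 91, 96, 108, 121, 124, 125, 122, 123, 124, 127, 127, 123]
140 c300 [122, 122, 122, 114, 97, 94, 115, 125, 124, 123, 124, 124, 122, 120, 123, 122, 123, 122, 123, 123, 123, 121, 121, 122, 119, 101, 81, 67, 66, 71, 83, 88, 88, 86, 83, 107, 120, 125, 124, 125, 121, 125, 123, 124, 124]
150 c300 [64, 63, 71, 84, 90, 94, 114, 125, 124, 122, 121, 122, 120, 119, 119, 120, 120, 121, 123, 120, 122, 121, 121, 122, 118, 115, 96, 72, 68, 69, 79, 84, 90, 85, 86, 102, 118, 122, 123, 124, 120, 
[... 1317 characters left out ...]
0, 118, 113, 98, 74, 63, 64, 73, 82, 89, 84, 86, 95, 107, 116, 118, 120, 118, 119, 122, 119, 123, 123]
col 322 r98
[120, 119, 119, 121, 120, 119, 116, 117, 115, 121, 126, 126, 125, 126, 124, 127, 127, 126]
col 340
[121, 118, 120, 119, 117, 114, 108, 109, 116, 123, 126, 127, 126, 125, 125, 127, 127, 122]
col 290 r150
[63, 65, 64, 63, 63, 65, 79, 94, 102, 104, 109, 108, 106, 106, 108, 108]
col 290 r245
[107, 106, 110, 106, 108, 106, 101, 85, 64, 64, 65, 61, 62, 64, 64, 65, 62]
walltop [[327.3 133.3]]
wallch [[322.1 133.1]]
wallbot [[321.7 131.9]]
jawtop [[299.5 163.3]]
jawch [[304.7 162.6]]
jawbot [[305.3 159.5]]
wing [[185.  225.5]]
hub [[196.3 215.1]]
nut [[198.5 213.1]]
hole [[273.8 207. ]]
```

```bash
cat > fit5.py <<'E'
from h import *
c=dict(np.load("w4.npz"));u=lambda p:np.array(p)/2.6+[165,80]
def H(q,P): return R.from_euler('z',q[2]).apply(P)+[q[0],q[1],0]
B=np.array([[-.0925,.1,.012],[.0925,.1,.012],[.0925,-.1,.012],[-.0925,-.1,.012]])
mB=u([(25,37),(556,20),(543,560),(73,558)])
W=[[.044,.076,.045],[.044,.03,.045],[.04,.076,.041],[.04,.03,.041]]  # x only; take row from projection
def f(q):
    o=np.array([0,0,q[4]])
    pr=lambda P:wproj(c,H(q,P)+o)
    w=pr(W);b=(pr(B+[q[3],0,0])-mB)*.5
    j=pr([[.0,.04,.045],[.0,-.04,.045],[.05,.082,.045]])[:,1]-[156.3,252.3,104.5]
    return np.r_[w[:,0]-[335,334.3,329.9,329.3],b.ravel(),j,q[4]/.003,q[3]/.006]
r=least_squares(f,[.507,.199,-.27,0,0]);q=r.x;print(q.round(4),f(q).round(1))
o=np.array([0,0,q[4]])
print("wing px",wproj(c,H(q,[[-.06,0,.095],[-.06,0,.067]])+o))
import io,contextlib
with contextlib.redirect_stdout(io.StringIO()): import fit4
ft=fit4.ft;print("foot",ft,"groove",H(q,[[.033,0,.02]]))
d=H(q,[[.033,0,.02]])[0]-ft;print("delta",d*100,"in holder",R.from_euler('z',-q[2]).apply(d)*100)
plan(c["p"]+d,tool([0,0,-1],[np.cos(q[2]),np.sin(q[2]),0]))
E
python3 fit5.py
```

```text
[ 0.5132  0.1986 -0.2691 -0.0065  0.0006] [-0.2  0.4 -0.4  0.2 -0.4 -0.4  1.  -0.6 -0.3 -0.3 -0.1 -0.2  1.3 -0.8
  0.1  0.2 -1.1]
wing px [[192.20466832 224.5244977 ]
 [203.06874369 214.16164642]]
foot [0.5369123  0.18086863 0.16915827] groove [[0.54499577 0.18982921 0.02      ]]
delta [  0.8083469    0.89605728 -14.91582652] in holder [  0.54104633   1.07870859 -14.91582652]
total turn [ 0.003 -0.003  0.009] shift cm [  0.81   0.9  -14.92] min rows 3.0
```

Request:
{"api": "drive_tool", "payload": {
  "rows": [
    [[0.003, -0.003, 0.009], [0.8, 0.9, 0], 0.8],
    [[0, 0, 0], [0, 0, -2.2], 0.8],
    [[0, 0, 0], [0, 0, -3], 0.8],
    [[0, 0, 0], [0, 0, -3], 0.8],
    [[0, 0, 0], [0, 0, -2.3], 0.8],
    [[0, 0, 0], [0, 0, -0.9], 0.8],
    [[0, 0, 0], [0, 0, 0], 0.8],
    [[0, 0, 0], [0, 0, 0], 0.8]
  ]
}}

```text
clock: 8.05
position: [0.5468, 0.192, 0.0978]
ee_rot: [0.0, 0.795, 0.606, 0.002]
contact_force: [-0.2, 0.1, -5.5]
width: 0.0109
gripper_force: 69.2
```

```bash
python3 - <<'E'
from h import *
c=eyes.get_calibration("wrist");im=eyes.get_image("wrist");np.savez("w5.npz",**c,p=pose()[0],R=pose()[1].as_matrix());cv2.imwrite("pics/w5.png",im[:,:,::-1])
print(pose()[0],manip.get_state()["contact_force"])
k=(255*(im/255.)**.5).astype(np.uint8)[20:420,120:470,::-1]
cv2.imwrite("pics/c5.png",cv2.resize(k,(525,600),interpolation=cv2.INTER_CUBIC))
E
```

```text
[0.54672141 0.19205555 0.09781124] [ 0.23290596 -0.35981634 -4.43694015]
```

View pics/c5.png

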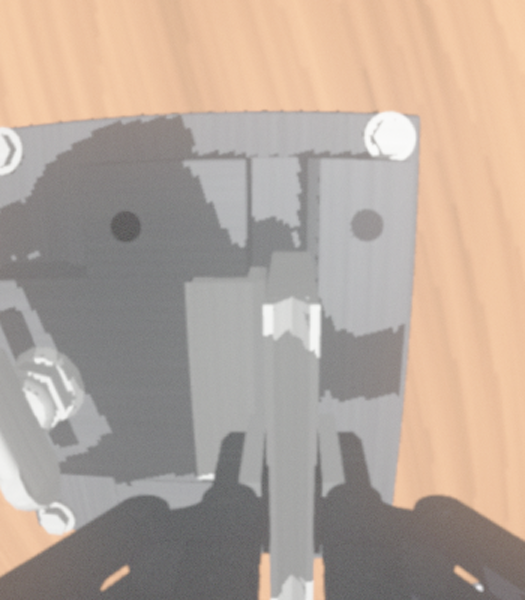

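The die hangs just above the groove. Its foot end is at (270–310, 253) in the crop, the jaw chamfer is at 250–265, and the wall's chamfer is at about 308–320. Next I'll measure the offset in pixels.

```bash
python3 - <<'E'
from h import *
im=cv2.imread("pics/w5.png",0)
for r in (150,165,180,186,190,196,202,206,210): print(r,"c278",im[r,278:342].tolist())
c=np.load("w5.npz")
q=[0.5132,0.1986,-0.2691]
H=lambda P:R.from_euler('z',q[2]).apply(P)+[q[0],q[1],0]
for n,P in dict(walltop=[.044,.06,.045],wallch=[.04,.06,.041],wallbot=[.04,.06,.02],jawtop=[.0218,.04,.045],jawch=[.0258,.04,.041]).items(): print(n,wproj(c,H([P])).round(1))
Rt=R.from_matrix(c["R"]);s=np.sign(Rt.apply([1,0,0])[1])
B=Rt.as_matrix()@np.c_[[0,1,0],[s,0,0],[0,0,-1]]
ft=c["p"]+R.from_matrix(B).apply([.0008,-.0003,-.041]);print("foot",ft)
for P in [[-.006,.05,0],[.006,.05,0],[-.006,.05,.06],[.006,.05,.06]]: print(P,wproj(c,[ft+R.from_matrix(B).apply(P)]).round(1))
E
```

```text
150 c278 [136, 134, 137, 136, 130, 118, 102, 77, 72, 86, 121, 136, 139, 138, 139, 137, 137, 136, 138, 137, 138, 137, 135, 136, 138, 138, 136, 137, 136, 138, 136, 138, 137, 138, 137, 139, 140, 137, 134, 123, 100, 81, 75, 76, 75, 73, 78, 95, 98, 98, 99, 102, 97, 92, 98, 118, 132, 139, 140, 141, 141, 138, 136, 140]
165 c278 [131, 131, 132, 131, 128, 119, 99, 72, 64, 70, 78, 89, 122, 132, 133, 134, 130, 129, 120, 105, 101, 96, 83, 79, 75, 86, 110, 131, 130, 129, 131, 135, 135, 138, 136, 136, 139, 139, 139, 132, 120, 87, 73, 73, 73, 74, 79, 89, 96, 97, 101, 101, 101, 100, 108, 124, 134, 138, 142, 140, 138, 137, 137, 138]
180 c278 [130, 131, 131, 131, 117, 99, 77, 61, 61, 61, 68, 70, 72, 69, 68, 72, 74, 76, 72, 70, 72, 73, 69, 73, 71, 72, 73, 76, 71, 73, 70, 72, 72, 74, 74, 74, 83, 103, 125, 133, 126, 106, 85, 73, 69, 74, 84, 93, 96, 100, 100, 101, 98, 90, 107, 125, 136, 135, 135, 138, 134, 136, 135, 136]
186 c278 [68, 68, 69, 70, 66, 65, 62, 60, 60, 65, 72, 71, 72, 73, 71, 71, 74, 71, 70, 71, 72, 72, 72, 69, 75, 75, 77, 77, 76, 77, 78, 78, 77, 75, 77, 77, 78, 74, 78, 75, 74, 74, 75, 72, 7
[... 1270 characters left out ...]
, 107, 107, 104, 91, 89, 112, 129, 134, 134, 135, 137, 135, 133, 133, 133]
210 c278 [118, 118, 120, 120, 119, 122, 121, 124, 122, 121, 117, 116, 114, 116, 114, 112, 113, 113, 110, 103, 106, 107, 109, 106, 106, 104, 107, 106, 106, 106, 106, 104, 106, 106, 108, 107, 108, 106, 108, 107, 109, 107, 107, 110, 109, 108, 108, 107, 108, 109, 107, 108, 105, 102, 118, 132, 133, 138, 137, 134, 130, 133, 133, 133]
walltop [[332.4 168.1]]
wallch [[324.1 167. ]]
wallbot [[323.  162.1]]
jawtop [[288.5 206.8]]
jawch [[296.6 205. ]]
foot [0.54759624 0.19163863 0.05681379]
[-0.006, 0.05, 0] [[301.6 187.3]]
[0.006, 0.05, 0] [[327.  187.3]]
[-0.006, 0.05, 0.06] [[295.5 223.2]]
[0.006, 0.05, 0.06] [[333.4 223.2]]
```

Request:
{"api": "drive_tool", "payload": {
  "rows": [
    [[0, 0, 0], [-0.19, -0.11, 0], 0.8],
    [[0, 0, 0], [0, 0, 0], 0.8],
    [[0, 0, 0], [0, 0, -0.5], 0.8],
    [[0, 0, 0], [0, 0, -0.5], 0.8],
    [[0, 0, 0], [0, 0, -0.4], 0.8],
    [[0, 0, 0], [0, 0, -0.3], 0.8],
    [[0, 0, 0], [0, 0, -0.3], 0.8],
    [[0, 0, 0], [0, 0, 0], 0.8]
  ]
}}

```text
clock: 9.1
position: [0.5436, 0.1907, 0.0762]
ee_rot: [-0.0, 0.795, 0.606, 0.001]
contact_force: [-0.1, 0.4, -5.0]
width: 0.011
gripper_force: 69.3
```

Request:
{"api": "drive_tool", "payload": {
  "rows": [
    [[0, 0, 0], [0, 0, -0.3], 0.8],
    [[0, 0, 0], [0, 0, -0.3], 0.8],
    [[0, 0, 0], [0, 0, -0.3], 0.8],
    [[0, 0, 0], [0, 0, -0.2], 0.8],
    [[0, 0, 0], [0, 0, 0], 0.8]
  ]
}}

```text
clock: 9.72
position: [0.5437, 0.1907, 0.0653]
ee_rot: [-0.0, 0.795, 0.606, 0.001]
contact_force: [-0.9, 0.5, -5.3]
width: 0.0107
gripper_force: 69.3
```

Request:
{"api": "drive_tool", "payload": {
  "rows": [
    [[0, 0, 0], [0, 0, -0.15], 0.8],
    [[0, 0, 0], [0, 0, -0.1], 0.8],
    [[0, 0, 0], [0, 0, -0.05], 0.8],
    [[0, 0, 0], [0, 0, 0], 0.8]
  ]
}}

```text
clock: 10.22
position: [0.5438, 0.1907, 0.0625]
ee_rot: [-0.0, 0.795, 0.606, 0.001]
contact_force: [0.2, -0.5, -4.4]
width: 0.0114
gripper_force: 69.3
```

Request:
{"api": "drive_tool", "payload": {
  "rows": [
    [[0, 0, 0], [0, 0, -0.05], 0.8],
    [[0, 0, 0], [0, 0, -0.05], 0.8],
    [[0, 0, 0], [0, 0, 0], 0.8]
  ]
}}

```text
clock: 10.6
position: [0.5438, 0.1908, 0.0615]
ee_rot: [-0.0, 0.795, 0.606, 0.001]
contact_force: [0.7, -0.9, -5.0]
width: 0.0106
gripper_force: 69.3
```

Request:
{"api": "drive_tool", "payload": {
  "rows": [
    [[0, 0, 0], [0, 0, -0.05], 0.8],
    [[0, 0, 0], [0, 0, -0.05], 0.8],
    [[0, 0, 0], [0, 0, 0], 0.8]
  ]
}}

```text
clock: 10.98
position: [0.5439, 0.1909, 0.0613]
ee_rot: [0.0, 0.795, 0.606, 0.001]
contact_force: [-1.7, 1.2, 4.6]
width: 0.0112
gripper_force: 70.6
```

Request:
{"api": "drive_tool", "payload": {
  "rows": [
    [[0, 0, 0], [0, 0, 0.04], 1.3],
    [[0, 0, 0], [0, 0, 0], 1.6],
    [[0, 0, 0], [0, 0, 0], 2.2],
    [[0, 0, 0], [0, 0, 0], 3],
    [[0, 0, 0], [0, 0, 0], 3],
    [[0, 0, 0], [0, 0, 1], 3],
    [[0, 0, 0], [0, 0, 2], 3]
  ],
  "force": 40
}}

```text
clock: 11.85
position: [0.5433, 0.1906, 0.091]
ee_rot: [-0.0, 0.795, 0.606, 0.0]
contact_force: [-1.0, -0.1, -0.2]
width: 0.03
gripper_force: 0.0
```

Request:
{"api": "drive_tool", "payload": {
  "rows": [
    [[0, 0, 0], [0, 0, 3], 3],
    [[0, 0, 0], [0, 0, 3], 3],
    [[0, 0, 0], [-1.5, 0, 3], 3],
    [[0, 0, 0], [-2.5, -1.5, 0], 3],
    [[0, 0, 0], [-3, -1.5, 0], 3],
    [[0, 0, 0], [-3, -1, 0], 3],
    [[0, 0, 0], [0, 0, 0], 3],
    [[0, 0, 0], [0, 0, 0], 3]
  ]
}}

```text
clock: 12.85
position: [0.4449, 0.151, 0.1818]
ee_rot: [0.001, 0.795, 0.606, 0.002]
contact_force: [-0.3, 0.5, -0.7]
width: 0.0296
gripper_force: 0.0
```

```bash
python3 - <<'E'
from h import *
c=eyes.get_calibration("wrist");im=eyes.get_image("wrist");np.savez("w6.npz",**c,p=pose()[0],R=pose()[1].as_matrix());cv2.imwrite("pics/w6.png",im[:,:,::-1])
print(pose()[0])
q=[0.5132,0.1986,-0.2691]
H=lambda P:R.from_euler('z',q[2]).apply(P)+[q[0],q[1],0]
for n,P in dict(wing95=[-.06,0,.095],hub67=[-.06,0,.067],die1=[.033,.05,.08],die2=[.033,-.05,.08],jaw1=[.015,.04,.045],jaw2=[.015,-.04,.045]).items(): print(n,wproj(c,H([P])).round(1))
k=(255*(im/255.)**.6).astype(np.uint8)[:,:,::-1]
cv2.imwrite("pics/c6.png",cv2.resize(k[60:360,140:500],(720,600),interpolation=cv2.INTER_CUBIC))
E
```

```text
[0.44509324 0.15103674 0.18158402]
wing95 [[301. 149.]]
hub67 [[302.3 145.5]]
die1 [[447.5  75.4]]
die2 [[438.9 224.3]]
jaw1 [[407.3  91.3]]
jaw2 [[403.  198.2]]
```

View pics/c6.png

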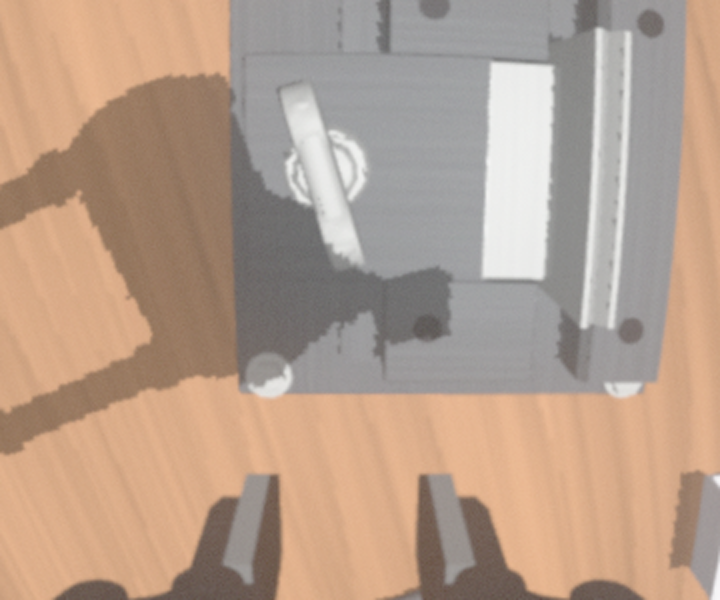

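The die stands upright in the groove, with its ends at crop rows 30 and 328 and the jaw at rows 62–278, so it is centred opposite the jaw. The wing runs from (295,86) to (348,266) in the crop and agrees with the predicted axis position.

```bash
python3 - <<'E'
from h import *
c=np.load("w6.npz");u=lambda p:np.array(p)/2+[140,60]
m=u([(295,86),(350,266)])
def W(k,z=.095): d=.0275*np.array([np.cos(k[2]),np.sin(k[2]),0]);a=np.array([k[0],k[1],z]);return np.array([a+d,a-d])
r=least_squares(lambda k:(wproj(c,W(k))-m).ravel(),[.455,.214,1.5]);print(r.x,r.fun.round(1),"deg",np.degrees(r.x[2]))
q=[0.5132,0.1986,-0.2691];print("wing by holder",R.from_euler('z',q[2]).apply([-.06,0,0])[:2]+q[:2])
print(manip.get_state()["qpos"].round(3))
a=r.x[2]-np.pi/2;print("tool y angle wanted deg",np.degrees(a))
plan([.4553,.2145,.14],tool([0,0,-1],[np.cos(a),np.sin(a),0]))
E
```

```text
[0.45573767 0.21487099 1.59117089] [ 0.2  0.8 -0.2 -0.8] deg 91.16737637570799
wing by holder [0.45535937 0.21455184]
[1.780e-01 1.610e-01 1.819e+00 1.000e-03 1.157e+00 4.450e-01]
tool y angle wanted deg 1.167376375707993
total turn [-0.002  0.004  0.288] shift cm [ 1.02  6.35 -4.16] min rows 2.0
```

Request:
{"api": "drive_tool", "payload": {
  "rows": [
    [[0, 0, 0.178], [0.2, 1.6, 0], 4],
    [[0, 0, 0.178], [0.3, 1.6, 0], 4],
    [[0, 0, 0.178], [0.3, 1.6, 0], 4],
    [[0, 0, 0.178], [0.2, 1.5, 0], 4],
    [[0, 0, 0.178], [0, 0, 0], 4],
    [[0, 0, 0.178], [0, 0, 0], 4],
    [[0, 0, 0.178], [0, 0, 0], 4],
    [[0, 0, 0.178], [0, 0, 0], 4]
  ]
}}

```text
clock: 13.9
position: [0.455, 0.2143, 0.1808]
ee_rot: [-0.001, 0.203, 0.979, 0.001]
contact_force: [0.5, -0.1, 0.8]
width: 0.0399
gripper_force: 0.0
```

Request:
{"api": "drive_tool", "payload": {
  "rows": [
    [[0, 0, 0.178], [0, 0, 0], 4],
    [[0, 0, 0.178], [0, 0, 0], 4],
    [[0, 0, 0.178], [0, 0, 0], 4],
    [[0, 0, 0.178], [0, 0, 0], 4],
    [[0, 0, 0.178], [0, 0, 0], 4],
    [[0, 0, 0.178], [0, 0, 0], 4],
    [[0, 0, 0.178], [0, 0, 0], 4],
    [[0, 0, 0.178], [0, 0, 0], 4]
  ]
}}

```text
clock: 14.9
position: [0.455, 0.2143, 0.1808]
ee_rot: [-0.001, -0.486, 0.874, 0.0]
contact_force: [0.9, 0.4, 0.1]
width: 0.04
gripper_force: 0.0
```

Request:
{"api": "drive_tool", "payload": {
  "rows": [
    [[0, 0, 0.16], [0, 0, -2], 4],
    [[0, 0, 0], [0, 0, -1], 4],
    [[0, 0, 0], [0, 0, 0], 4]
  ]
}}

```text
clock: 15.28
position: [0.4538, 0.2138, 0.1501]
ee_rot: [-0.002, -0.551, 0.834, 0.0]
contact_force: [-0.2, -0.0, 0.1]
width: 0.0398
gripper_force: 0.0
```

```bash
python3 - <<'E'
from h import *
print(manip.get_state()["qpos"].round(3));p,r=pose();y=r.apply([0,1,0]);print(np.arctan2(y[1],y[0]),r.apply([0,0,1]))
a=2.92
plan([.4555,.2147,.14],tool([0,0,-1],[np.cos(a),np.sin(a),0]))
E
```

```text
[ 3.020e-01  2.410e-01  1.800e+00 -1.000e-03  1.104e+00 -2.436e+00]
2.7380701308422064 [-0.00371605 -0.00176154 -0.99999154]
total turn [ 0.002 -0.004  0.182] shift cm [ 0.17  0.09 -1.01] min rows 1.0
```

Request:
{"api": "drive_tool", "payload": {
  "rows": [
    [[0, 0, 0.18], [0.1, 0.05, 0], 4],
    [[0, 0, 0], [0.07, 0.04, -1.5], 4],
    [[0, 0, 0], [0, 0, -1.5], 4],
    [[0, 0, 0], [0, 0, -1.5], 4],
    [[0, 0, 0], [0, 0, -1.3], 4],
    [[0, 0, 0], [0, 0, -1.1], 4],
    [[0, 0, 0], [0, 0, 0], 4],
    [[0, 0, 0], [0, 0, 0], 4]
  ]
}}

```text
clock: 16.27
position: [0.4559, 0.2148, 0.0822]
ee_rot: [-0.001, -0.625, 0.781, -0.0]
contact_force: [-0.6, 0.5, -0.6]
width: 0.0402
gripper_force: 0.0
```

```bash
python3 - <<'E'
from h import *
s=manip.get_state();print(s["qpos"].round(3),s["moment"].round(3));p,r=pose();y=r.apply([0,1,0]);print(np.arctan2(y[1],y[0]),r.apply([0,0,1]))
plan([.4555,.2147,.080],r)
E
```

```text
[ 3.030e-01  3.190e-01  1.890e+00 -1.000e-03  9.350e-01 -2.617e+00] [-0.045  0.015 -0.025]
2.9200078594301253 [-0.00107404 -0.00128998 -0.99999859]
total turn [0. 0. 0.] shift cm [-0.04 -0.01 -0.22] min rows 1.0
```

Lower the last 2 mm and close gently on the wing.

Request:
{"api": "drive_tool", "payload": {
  "rows": [
    [[0, 0, 0], [-0.02, 0, -0.2], 4],
    [[0, 0, 0], [0, 0, 0], 2.5],
    [[0, 0, 0], [0, 0, 0], 1.8],
    [[0, 0, 0], [0, 0, 0], 1.4],
    [[0, 0, 0], [0, 0, 0], 1.1],
    [[0, 0, 0], [0, 0, 0], 0.6],
    [[0, 0, 0], [0, 0, 0], 0.6],
    [[0, 0, 0], [0, 0, 0], 0.6]
  ],
  "force": 60
}}

```text
clock: 17.27
position: [0.4548, 0.215, 0.0802]
ee_rot: [-0.001, -0.625, 0.781, 0.0]
contact_force: [-4.0, 2.9, 4.7]
width: 0.0089
gripper_force: 59.7
```

```bash
python3 - <<'E'
from h import *
s=manip.get_state();print(s["qpos"].round(3),s["moment"].round(3));p,r=pose();y=r.apply([0,1,0]);print(np.arctan2(y[1],y[0]),r.apply([0,0,1]))
E
```

```text
[ 0.303  0.32   1.893 -0.     0.931 -2.617] [0.406 0.671 0.082]
2.92000493939657 [-2.44586502e-03 -9.47738144e-04 -9.99996560e-01]
```

Request:
{"api": "drive_tool", "payload": {
  "rows": [
    [[0, 0, -0.15], [0, 0, 0], 0.6],
    [[0, 0, -0.15], [0, 0, 0], 0.6],
    [[0, 0, -0.15], [0, 0, 0], 0.6],
    [[0, 0, -0.15], [0, 0, 0], 0.6],
    [[0, 0, -0.15], [0, 0, 0], 0.6],
    [[0, 0, -0.15], [0, 0, 0], 0.6],
    [[0, 0, -0.15], [0, 0, 0], 0.6],
    [[0, 0, -0.15], [0, 0, 0], 0.6]
  ]
}}

```text
clock: 18.27
position: [0.4544, 0.2154, 0.0801]
ee_rot: [-0.002, -0.072, 0.997, 0.001]
contact_force: [-4.8, 4.4, 5.6]
width: 0.0089
gripper_force: 60.0
```

```bash
cat > st.py <<'E'
from h import *
s=manip.get_state();print("q6",s["qpos"][5].round(4),"M",s["moment"].round(3),"F",s["contact_force"].round(1));p,r=pose();y=r.apply([0,1,0]);print("yaw",np.arctan2(y[1],y[0]).round(4),"p",p.round(4),"eff6",s["effort"][5].round(3),"w",s["width"].round(4))
E
python3 st.py
```

```text
q6 -1.4155 M [0.636 0.754 0.131] F [-4.8  4.4  5.6]Traceback (most recent call last):
  File "st.py", line 2, in <module>
    s=manip.get_state();print("q6",s["qpos"][5].round(4),"M",s["moment"].round(3),"F",s["contact_force"].round(1));p,r=pose();y=r.apply([0,1,0]);print("yaw",np.arctan2(y[1],y[0]).round(4),"p",p.round(4),"eff6",s["effort"][5].round(3),"w",s["width"].round(4))
                                                                                                                                                                                                                                              ^^^^^^^^^^^^^^^^
AttributeError: 'float' object has no attribute 'round'
```

Request:
{"api": "drive_tool", "payload": {
  "rows": [
    [[0, 0, -0.08], [0, 0, 0], 0.6],
    [[0, 0, -0.08], [0, 0, 0], 0.6],
    [[0, 0, -0.08], [0, 0, 0], 0.6],
    [[0, 0, -0.06], [0, 0, 0], 0.6],
    [[0, 0, -0.05], [0, 0, 0], 0.6],
    [[0, 0, -0.05], [0, 0, 0], 0.6]
  ]
}}

```text
clock: 19.02
position: [0.4545, 0.2156, 0.0801]
ee_rot: [-0.002, 0.126, 0.992, 0.002]
contact_force: [-4.8, 5.1, 6.0]
width: 0.0088
gripper_force: 59.9
```

```bash
sed -i 's/s\["width"\].round(4)/s["width"]/' st.py; python3 st.py
```

```text
q6 -1.0195 M [0.713 0.781 0.122] F [-4.8  5.1  6. ]
yaw 1.3178 p [0.4545 0.2156 0.0801] eff6 -0.217 w 0.008806075890235038
```

Request:
{"api": "drive_tool", "payload": {
  "rows": [
    [[0, 0, -0.05], [0, 0, 0], 0.6],
    [[0, 0, -0.05], [0, 0, 0], 0.6],
    [[0, 0, -0.05], [0, 0, 0], 0.6]
  ]
}}

```text
clock: 19.4
position: [0.4545, 0.2157, 0.0801]
ee_rot: [-0.002, 0.2, 0.98, 0.002]
contact_force: [-4.9, 5.5, 5.4]
width: 0.0091
gripper_force: 59.9
```

```bash
python3 st.py
```

```text
q6 -0.8696 M [0.757 0.75  0.089] F [-4.9  5.5  5.4]
yaw 1.1678 p [0.4545 0.2157 0.0801] eff6 -0.218 w 0.009086905536406079
```

Request:
{"api": "drive_tool", "payload": {
  "rows": [
    [[0, 0, -0.05], [-0.03, 0.03, 0], 0.6],
    [[0, 0, -0.05], [-0.02, 0.02, 0], 0.6],
    [[0, 0, -0.05], [0, 0, 0], 0.6],
    [[0, 0, -0.05], [0, 0, 0], 0.6]
  ]
}}

```text
clock: 19.9
position: [0.4545, 0.2157, 0.0801]
ee_rot: [-0.001, 0.297, 0.955, 0.001]
contact_force: [-3.4, 4.3, 5.2]
width: 0.0088
gripper_force: 59.8
```

```bash
python3 st.py
```

```text
q6 -0.6685 M [0.574 0.624 0.08 ] F [-3.4  4.3  5.2]
yaw 0.9682 p [0.4545 0.2157 0.0801] eff6 -0.219 w 0.0087528664205549
```

Request:
{"api": "drive_tool", "payload": {
  "rows": [
    [[0, 0, -0.05], [-0.04, 0.05, 0], 0.6],
    [[0, 0, -0.05], [-0.04, 0.05, 0], 0.6],
    [[0, 0, -0.05], [0, 0, 0], 0.6],
    [[0, 0, -0.05], [0, 0, 0], 0.6]
  ]
}}

```text
clock: 20.4
position: [0.4545, 0.2159, 0.0802]
ee_rot: [-0.0, 0.39, 0.921, 0.001]
contact_force: [-1.4, 1.1, 4.8]
width: 0.0087
gripper_force: 59.6
```

```bash
python3 st.py
```

```text
q6 -0.466 M [0.079 0.38  0.067] F [-1.4  1.1  4.8]
yaw 0.7689 p [0.4545 0.2159 0.0802] eff6 -0.22 w 0.008701368582321938
```

Request:
{"api": "drive_tool", "payload": {
  "rows": [
    [[0, 0, -0.05], [0, 0, 0], 0.6],
    [[0, 0, -0.05], [0, 0, 0], 0.6],
    [[0, 0, -0.05], [0, 0, 0], 0.6],
    [[0, 0, -0.05], [0, 0, 0], 0.6]
  ]
}}

```text
clock: 20.9
position: [0.4546, 0.2159, 0.0801]
ee_rot: [0.0, 0.48, 0.877, 0.001]
contact_force: [-1.0, 1.0, 4.1]
width: 0.009
gripper_force: 59.6
```

```bash
python3 st.py
```

```text
q6 -0.2659 M [0.197 0.297 0.084] F [-1.   1.   4.1]
yaw 0.5689 p [0.4546 0.2159 0.0801] eff6 -0.22 w 0.008996232457134526
```

Request:
{"api": "drive_tool", "payload": {
  "rows": [
    [[0, 0, -0.05], [0, 0, 0], 0.6],
    [[0, 0, -0.05], [0, 0, 0], 0.6],
    [[0, 0, -0.04], [0, 0, 0], 0.6],
    [[0, 0, 0], [0, 0, 0], 0.6]
  ]
}}

```text
clock: 21.4
position: [0.4547, 0.216, 0.0801]
ee_rot: [0.0, 0.54, 0.842, 0.001]
contact_force: [-1.1, 0.0, 4.7]
width: 0.0086
gripper_force: 59.6
```

```bash
python3 st.py
```

```text
q6 -0.1279 M [0.094 0.26  0.123] F [-1.1  0.   4.7]
yaw 0.4311 p [0.4547 0.216  0.0801] eff6 0.179 w 0.00858706817174023
```

Request:
{"api": "drive_tool", "payload": {
  "rows": [
    [[0, 0, -0.05], [0, 0, 0], 0.6],
    [[0, 0, -0.04], [0, 0, 0], 0.6],
    [[0, 0, -0.04], [0, 0, 0], 0.6]
  ]
}}

```text
clock: 21.78
position: [0.4547, 0.2159, 0.0803]
ee_rot: [0.001, 0.59, 0.807, 0.001]
contact_force: [-1.2, 2.4, 5.6]
width: 0.0089
gripper_force: 118.6
```

```bash
python3 st.py
```

```text
q6 -0.0027 M [0.456 0.401 2.665] F [-1.2  2.4  5.6]
yaw 0.3084 p [0.4547 0.2159 0.0803] eff6 2.395 w 0.008912806676430353
```

The stop is felt: the moment has jumped to 2.7 N m. I'll unload it to find the neutral angle.

Request:
{"api": "drive_tool", "payload": {
  "rows": [
    [[0, 0, 0.03], [0, 0, 0], 0.6],
    [[0, 0, 0], [0, 0, 0], 0.6]
  ]
}}

```text
clock: 22.02
position: [0.4547, 0.216, 0.0802]
ee_rot: [0.001, 0.579, 0.815, 0.001]
contact_force: [-0.8, 1.3, 5.7]
width: 0.0091
gripper_force: 101.2
```

```bash
python3 st.py
```

```text
q6 -0.0311 M [0.126 0.259 2.114] F [-0.8  1.3  5.7]
yaw 0.3357 p [0.4547 0.216  0.0802] eff6 2.091 w 0.009102205786058533
```

Request:
{"api": "drive_tool", "payload": {
  "rows": [
    [[0, 0, 0.04], [0, 0, 0], 0.6],
    [[0, 0, 0.04], [0, 0, 0], 0.6],
    [[0, 0, 0], [0, 0, 0], 0.6]
  ]
}}

```text
clock: 22.4
position: [0.4547, 0.216, 0.0801]
ee_rot: [0.0, 0.548, 0.836, 0.001]
contact_force: [0.4, 0.3, 5.7]
width: 0.009
gripper_force: 63.7
```

```bash
python3 st.py
```

```text
q6 -0.1069 M [-0.038  0.101  0.843] F [0.4 0.3 5.7]
yaw 0.4098 p [0.4547 0.216  0.0801] eff6 0.765 w 0.008997598925887662
```

Request:
{"api": "drive_tool", "payload": {
  "rows": [
    [[0, 0, 0.03], [0, 0, 0], 0.6],
    [[0, 0, 0], [0, 0, 0], 0.6]
  ]
}}

```text
clock: 22.65
position: [0.4546, 0.216, 0.0801]
ee_rot: [-0.0, 0.536, 0.844, 0.002]
contact_force: [-0.1, -1.2, 4.1]
width: 0.0085
gripper_force: 59.8
```

```bash
python3 st.py
```

```text
q6 -0.1362 M [-0.219 -0.016  0.085] F [-0.1 -1.2  4.1]
yaw 0.4384 p [0.4546 0.216  0.0801] eff6 0.035 w 0.008457988517212684
```

Request:
{"api": "drive_tool", "payload": {
  "rows": [
    [[0, 0, 0.15], [0, 0, 0], 0.6],
    [[0, 0, 0.15], [0, 0, 0], 0.6],
    [[0, 0, 0.15], [0, 0, 0], 0.6],
    [[0, 0, 0.15], [0, 0, 0], 0.6],
    [[0, 0, 0.15], [0, 0, 0], 0.6],
    [[0, 0, 0.15], [0, 0, 0], 0.6],
    [[0, 0, 0.15], [0, 0, 0], 0.6],
    [[0, 0, 0.15], [0, 0, 0], 0.6]
  ]
}}

```text
clock: 23.65
position: [0.4543, 0.2155, 0.0801]
ee_rot: [-0.001, -0.036, 0.999, 0.0]
contact_force: [0.5, -1.5, 5.9]
width: 0.0091
gripper_force: 59.8
```

Request:
{"api": "drive_tool", "payload": {
  "rows": [
    [[0, 0, 0.15], [0, 0, 0], 0.6],
    [[0, 0, 0.15], [0, 0, 0], 0.6],
    [[0, 0, 0.075], [0, 0, 0], 0.6],
    [[0, 0, 0], [0, 0, 0], 0.6],
    [[0, 0, 0], [0, 0, 0], 0.6]
  ]
}}

```text
clock: 24.28
position: [0.4544, 0.2154, 0.0801]
ee_rot: [-0.001, -0.22, 0.976, -0.0]
contact_force: [0.6, -2.8, 5.8]
width: 0.009
gripper_force: 59.9
```

```bash
python3 st.py; python3 - <<'E'
from h import *
im=eyes.get_image("wrist");cv2.imwrite("pics/w7.png",im[:,:,::-1])
im=eyes.get_image("top");cv2.imwrite("pics/t7.png",im[:,:,::-1])
s=eyes.get_image("scene")
cv2.imwrite("pics/s7.png",np.vstack([cv2.resize(s[140:290,320:480,::-1],(400,375),interpolation=cv2.INTER_CUBIC)]))
o=np.hstack([cv2.resize(cv2.imread("pics/w7.png"),(400,300)),cv2.resize(s[150:285,310:490,::-1],(400,300),interpolation=cv2.INTER_CUBIC)])
cv2.imwrite("pics/f7.png",o)
E
```

```text
q6 -1.7098 M [-0.474  0.055  0.101] F [ 0.6 -2.8  5.8]
yaw 2.0138 p [0.4544 0.2154 0.0801] eff6 0.096 w 0.009019597654757874
```

View pics/f7.png

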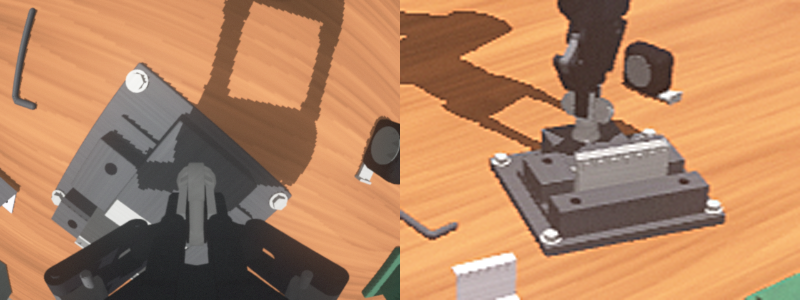

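The final view shows the wing held between the pads, the die standing in the groove, and the bystanders where they were. The screw has been backed off 1.57 rad from the neutral angle at the stop.

```bash
python3 -c "
from rig import job
print(job.sign_off())"
```

```text
the job is handed in; nothing more can be done
None
```

I handed the job in at about 24 s: the long die stands upright and centred in the groove, the thumbscrew was seated (2.7 N m felt) and backed off 1.57 rad, and the gripper still holds it there.

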